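Smooth down the clamp leaves of a basket-rim jig

ROBOT

A 7-joint arm with a two-finger parallel gripper is mounted at the origin on the work surface. World frame = base frame: x ahead of the robot, y to its left, z up, the work surface at z = 0. Lengths are in m, angles in rad, forces in N, time in s.
With the tool pointing down it reaches from about 0.425 to 0.875 m from the base axis. Payload 4.7 kg.
Tool frame: the origin (TCP) lies between the finger pads; the fingertips stand 19 mm ahead of it and the grasp point (between the pads) is the TCP; z points along the fingers, y is the direction in which the jaws open and shut (so a half turn about z gives the same grasp; the last joint's range is limited). The gripper opens to 87 mm and grips with 3 to 60 N. Pads are 19 mm wide; open, the fingers measure 117 mm over their backs; the gripper's body (75 mm by 190 mm) begins 51 mm behind the grasp point.
Start: joints at [-1.23, 0.321, -0.07, 1.45, 0.023, 1.371, -0.057], TCP at [0.209, 0.616, 0.242] pointing down, gripper open.
Joint ranges: [-2.86, 2.86], [-0.3, 2.09], [-1.38, 1.24], [0.06, 2.45], [-1.56, 4.7], [0.09, 2.05], [-2.69, 2.69]. Speed limits (rad/s): [2.57, 2.57, 3.14, 3.14, 3.14, 3.14, 3.14].

INTERFACE

Orientations are given as a rotation vector (axis times angle).
In Python, from bench import ctrl gives the robot as it stands. The module is installed in compiled form; this text tells all that it offers.
- The arm moves only by the shell command python3 -m creep 'ROWS' [FORCE]. ROWS is JSON, a list of rows, each an object of numbers: "hand": the opening, from 0 (shut) to 1 (fully open); "x", "y", "z": the shift along the tool's x, y, z in units of 40 cm (1.0 is 40 cm); "turn": the turn about the tool's z in units of 0.12 rad (1.0 is 0.12 rad). In form: [{"hand": .., "x": .., "y": .., "z": .., "turn": ..}, ...]. A call has 1 to 12 rows; each row shifts and turns the pose as measured when the row begins, along the tool's axes as they then stand; what a row does not reach is not made up. A row lasts 1/10 s, in which the tool goes at most 50 mm and 8.59 degrees, less where a joint would pass 70% of its speed; a pose out of reach is approached as far as the arm can. A call with a number of a shift or a turn outside -1 to 1 is refused whole. A call with a gripper value outside its range is refused whole. The fingers move at their own pace and stop on an object; FORCE is the grip in N (left out, the last holds). Time passes only in rows, so rows that do not move let the fingers close. It gives the time, the measured TCP pose, the force and the opening at its end, in the units of the state.
- ctrl.get_obs(): the state, without advancing time (a new reading comes with each control period).
- ctrl.grab_frame(name): name is "scene" or "top" or "wrist"; returns a dict with "pixels" (384x512x3 uint8, red, green, blue), "K" (3x3 intrinsics, pixels), "k1" (the pictures are not rectified: a ray, as slopes to the right and down, at radius r is drawn at 1 + k1 r^2 times it, then the intrinsics apply), "R" (3x3) and "t" (3): a world point X has camera coordinates R X + t. Camera axes: x right, y down, z forward; pixel columns grow to the right and rows downward; lengths in m; the calibration is good to about 2 mm. A picture is of the moment at which its call begins. There is no depth.
- ctrl.hand_in(): hands the job in, once; it reports no verdict.
The state is a dict: "t": time; "joint_pos": joint angles; "joint_velocities": joint speeds; "effort": joint torques, N m; "eef_pos": TCP position; "orientation": TCP orientation; "wrist_force": force on the tool from outside, world axes, zero at the start; "ft_torque": the same for the moment, N m; "opening": finger opening in m.
Only numpy, scipy, OpenCV 4.12 (cv2) and the standard library are available. Lean on these libraries where they do the work, as an engineer would, in place of code of your own. Each camera call takes 0.05 s, during which the arm holds its last target.

TASK

With the closed fingertips, press down the raised wooden leaves of the rim jig in one light stroke along the arched row, from the round steel disc to the square steel plate, so that the leaves go flat one after the other. Do not take the fingertips away from the row before the last leaf is down, do not press hard or pry a leaf up, and leave everything else on the table where it is; then move clear of the jig.

Things in the scene. Friction and masses are not known exactly. Their poses are not given: they have to be found in the camera images.
- jig: Jig for basket rims: a plywood board (140 x 310 x 12 mm) on a grey foam pad fixed to the table. Origin: centre of the pad's underside, on the table; z up, long side along own y; board top 30 mm above the table. On it five wooden leaves (40 long, 30 wide, 4 mm thick) stand in a row along an arched lath: arc radius 220 mm, leaf centres 46 mm apart, the arc bulging to own -x.
- board (a joint): How far the board has sunk into the foam (m), 0 untouched. The board stays level; it starts to sink at about 2.5 N and then gives 1 mm for every 1.2 N, up to 0.012.
- disc (a point): Centre of the round dark steel disc, 24 mm across, inlaid in the board's top before the first leaf, at the jig's -y end. Each leaf is hinged on a brass pin at its end nearer this disc (top of the hinge end 37 mm above the table); its free end, away from the disc, stands up a little.
- plate (a point): Centre of the square dark steel plate, 24 mm wide, inlaid in the board's top past the free end of the last leaf, at the jig's +y end.
- row1 (a point): Point fixed to the jig: the middle of the first leaf's top face as it lies when flat (37 mm above the table), 20 mm along from its hinge; leaves are counted from the round disc. Its axes are parallel to the jig's. The row's direction at a leaf runs along the arc through these points.
- row2 (a point): Point fixed to the jig: the middle of the second leaf's top face as it lies when flat (37 mm above the table), 20 mm along from its hinge; leaves are counted from the round disc. Its axes are parallel to the jig's.
- row3 (a point): Point fixed to the jig: the middle of the third leaf's top face as it lies when flat (37 mm above the table), 20 mm along from its hinge; leaves are counted from the round disc. Its axes are parallel to the jig's.
- row4 (a point): Point fixed to the jig: the middle of the fourth leaf's top face as it lies when flat (37 mm above the table), 20 mm along from its hinge; leaves are counted from the round disc. Its axes are parallel to the jig's.
- row5 (a point): Point fixed to the jig: the middle of the fifth leaf's top face as it lies when flat (37 mm above the table), 20 mm along from its hinge; leaves are counted from the round disc. Its axes are parallel to the jig's.
- leaf1 (a joint): Angle of the first leaf (rad): 0 flat on the lath, positive with its free end up; starts 0.25 to 0.42. A stiff hinge: the leaf stays where it is left, with no spring; about 1 N at the middle turns it down.
- leaf2 (a joint): Angle of the second leaf (rad): 0 flat on the lath, positive with its free end up; starts 0.25 to 0.42. A stiff hinge: the leaf stays where it is left, with no spring; about 1 N at the middle turns it down.
- leaf3 (a joint): Angle of the third leaf (rad): 0 flat on the lath, positive with its free end up; starts 0.25 to 0.42. A stiff hinge: the leaf stays where it is left, with no spring; about 1 N at the middle turns it down.
- leaf4 (a joint): Angle of the fourth leaf (rad): 0 flat on the lath, positive with its free end up; starts 0.25 to 0.42. A stiff hinge: the leaf stays where it is left, with no spring; about 1 N at the middle turns it down.
- leaf5 (a joint): Angle of the fifth leaf (rad): 0 flat on the lath, positive with its free end up; starts 0.25 to 0.42. A stiff hinge: the leaf stays where it is left, with no spring; about 1 N at the middle turns it down.
- spool: Wooden thread spool, 28 mm across, 32 mm tall, standing on the jig's board inside the arc; a bystander. Origin at the centre of its foot.
- wax: Small block of white wax, 24 x 34 x 18 mm, on the jig's board outside the arc; a bystander. Origin at the centre of its underside.
- pencil: Red pencil, 168 mm long, 7.5 mm thick, on the table along the jig's near side; a bystander. Origin at the underside, mid-length; own x along it.
- basket: Small round bark basket, 100 mm across the rim, 62 mm tall, on the table beyond the jig; a bystander. Origin at the centre of its underside.
- tape: Roll of paper tape lying flat, 90 mm across, 24 mm tall; a bystander. Origin at the centre of its underside.
- jar: Lidded jar, 60 mm across, 65 mm tall; a bystander. Origin at the centre of its underside.
- phone: Black phone lying flat, 147 x 72 x 8 mm; a bystander. Origin at the centre of its underside.
- bottle: Water bottle, 62 mm across, 190 mm tall; a bystander. Origin at the centre of its underside.

How it is judged:
By the outcome, as a careful person would: the job done as asked, in the order asked, and still so for the second after the job is handed in, with the robot touching nothing.
It also fails if it takes over 38 s, if anything falls off the work surface, if the arm or the gripper's body presses on something with over 40 N, if the wrist force passes 120 N, or if a joint passes its speed limit or range.

## Working session

There is one attempt and no reset: what is moved stays moved. The work goes in short steps, Python scripts to look and compute and a shell command to move; the robot and the scene stay as the last step left them, time stands still between calls to the robot, and variables do not carry over. Pictures are saved under pics/ and viewed, and the job is handed in when it is done.

```bash
mkdir -p pics
python3 - <<'E'
from bench import ctrl
import cv2
o=ctrl.get_obs()
for k,v in o.items(): print(k,v)
for n in ["scene","top"]:
    f=ctrl.grab_frame(n); cv2.imwrite(f"pics/{n}0.png",f["pixels"][:,:,::-1]); print(n,f["K"],f["k1"],f["R"],f["t"])
E
```

```text
t 0.0
joint_pos [-1.22992326  0.32183227 -0.07007625  1.45169271  0.02263811  1.37077995
 -0.05690851]
joint_velocities [ 1.85254222e-05 -9.27983275e-05  5.29171204e-05 -6.65197912e-04
  1.54905523e-03 -8.50401774e-04  1.41156291e-03]
effort [-1.76418282e-03 -4.91292429e+01 -4.04916890e-01 -3.12526774e+01
 -6.40500477e-02  4.34371771e-02  2.00525628e-04]
eef_pos [0.20853863 0.61509039 0.24044651]
orientation [-5.10950261e-01 -3.09958381e+00  3.01193735e-03]
wrist_force [ 0.18925474  0.28078608 -0.93054398]
ft_torque [-0.03893349  0.02380191 -0.03128768]
opening 0.08706292433478166
scene [[362.97684394   0.         261.13467967]
 [  0.         362.97684394 193.11143768]
 [  0.           0.           1.        ]] -0.060131343707762616 [[-0.30212138  0.95320244  0.01130352]
 [ 0.8044996   0.2613145  -0.53338084]
 [-0.5113737  -0.15205208 -0.84579968]] [ 0.18605334 -0.43256378  1.49172999]
top [[363.73893695   0.         261.53969506]
 [  0.         363.73893695 189.43150487]
 [  0.           0.           1.        ]] -0.010356895672395073 [[-0.02365919 -0.99969286  0.00737745]
 [-0.99655936  0.0229974  -0.07962761]
 [ 0.07943349 -0.00923599 -0.99679738]] [-0.00752873  0.59054716  0.93134634]
```

View pics/scene0.png

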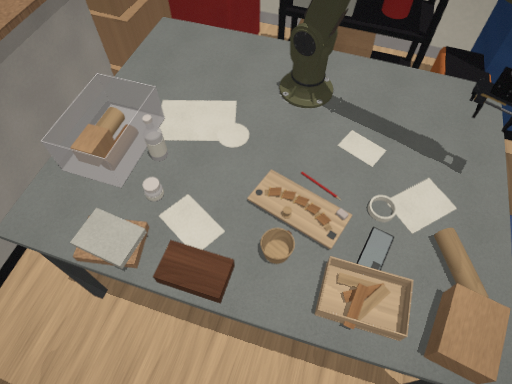

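View pics/top0.png

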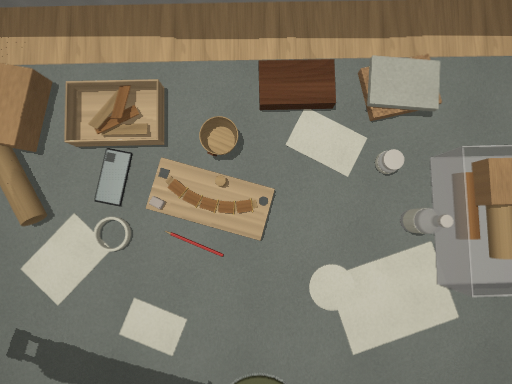

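Run:
```python
import cv2
a=cv2.imread("pics/top0.png")[145:255,135:285]; cv2.imwrite("pics/topc.png",cv2.resize(a,None,fx=5,fy=5,interpolation=cv2.INTER_CUBIC))
a=cv2.imread("pics/scene0.png")[160:255,235:365]; cv2.imwrite("pics/scenec.png",cv2.resize(a,None,fx=6,fy=6,interpolation=cv2.INTER_CUBIC))
```

```text
(no output)
```

View pics/topc.png

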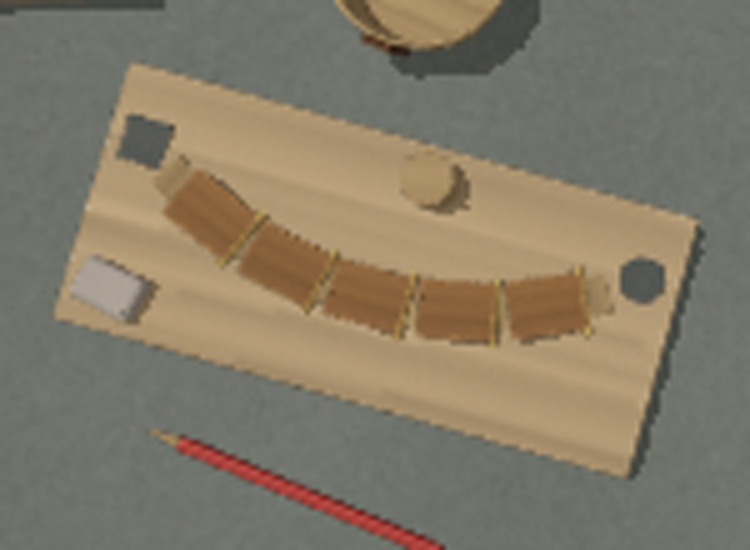

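View pics/scenec.png

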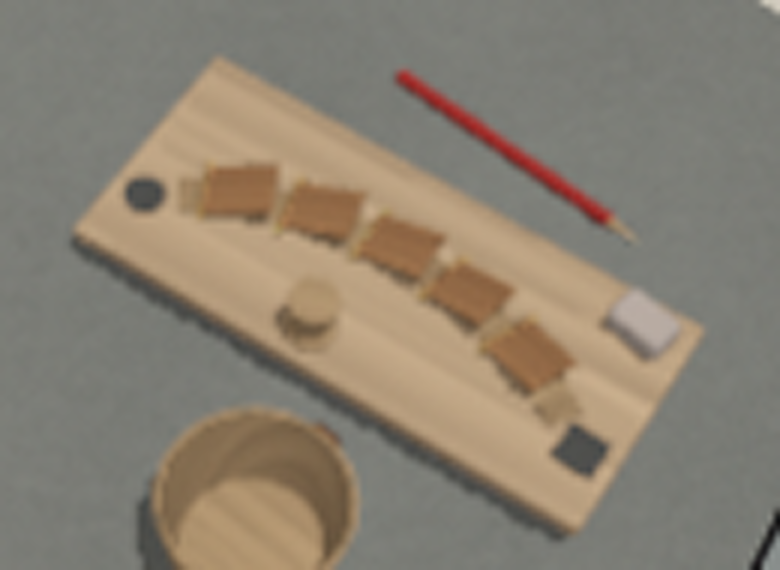

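```bash
cat > h.py <<'E'
import numpy as np, cv2
from scipy.optimize import least_squares
def proj(X,c):
    p=c["R"]@np.array(X,float)+c["t"]; s=p[:2]/p[2]; s=s*(1+c["k1"]*(s@s)); return c["K"][:2,:2]@s+c["K"][:2,2]
def tri(obs):
    return least_squares(lambda X:np.concatenate([proj(X,c)-u for c,u in obs]),[.5,0.1,.03])
def onz(c,u,z):
    r=least_squares(lambda X:proj([X[0],X[1],z],c)-u,[.5,0.1]); return r.x
E
python3 - <<'E'
from h import *; import pickle
from bench import ctrl
T={k:v for k,v in ctrl.grab_frame("top").items() if k!="pixels"}
S={k:v for k,v in ctrl.grab_frame("scene").items() if k!="pixels"}
pickle.dump((T,S),open("cams.pkl","wb"))
t=lambda a:(np.array(a)+.5)/5-.5+[135,145]
s=lambda a:(np.array(a)+.5)/6-.5+[235,160]
P={"disc":((642,280),(145,194)),"plate":((146,140),(580,449)),"cFarPlate":((133,63),(577,532)),"cFarDisc":((698,220),(75,232)),"cNearPlate":((55,318),(704,328)),"cNearDisc":((630,478),(218,58)),
"h1":((584,300),(205,190)),"h2":((497,313),(284,204)),"h3":((407,306),(361,232)),"h4":((321,283),(440,278)),"h5":((244,240),(503,333)),
"wax":((103,285),(640,317)),"spool":((425,178),(313,300))}
for k,(a,b) in P.items():
    r=tri([(T,t(a)),(S,s(b))]); print(k,r.x.round(4),"rms px",np.abs(r.fun).max().round(2),"top@z",onz(T,t(a),.03).round(4),"scene@z",onz(S,s(b),.03).round(4))
E
```

```text
disc [ 0.5607 -0.025   0.0296] rms px 0.3 top@z [ 0.5605 -0.0244] scene@z [ 0.5611 -0.0258]
plate [0.6396 0.2321 0.0317] rms px 0.26 top@z [0.6397 0.2331] scene@z [0.6391 0.2315]
cFarPlate [0.6816 0.2406 0.0248] rms px 0.27 top@z [0.6806 0.2399] scene@z [0.6844 0.2395]
cFarDisc [ 0.5918 -0.0551  0.0232] rms px 0.2 top@z [ 0.5911 -0.0543] scene@z [ 0.5958 -0.0542]
cNearPlate [0.548  0.2807 0.0278] rms px 0.24 top@z [0.5478 0.2805] scene@z [0.5498 0.2797]
cNearDisc [ 0.4581 -0.0156  0.025 ] rms px 0.09 top@z [ 0.4584 -0.0157] scene@z [ 0.4615 -0.0144]
h1 [0.5507 0.0056 0.0337] rms px 0.18 top@z [0.5508 0.006 ] scene@z [0.5486 0.0044]
h2 [0.5453 0.05   0.033 ] rms px 0.58 top@z [0.5451 0.0513] scene@z [0.5439 0.0478]
h3 [0.5501 0.0955 0.0347] rms px 0.97 top@z [0.5498 0.098 ] scene@z [0.5483 0.0922]
h4 [0.563  0.1412 0.031 ] rms px 0.54 top@z [0.5628 0.1424] scene@z [0.563  0.1396]
h5 [0.5862 0.1806 0.0326] rms px 0.55 top@z [0.5861 0.1823] scene@z [0.5853 0.179 ]
wax [0.564  0.2478 0.0494] rms px 1.16 top@z [0.5644 0.2556] scene@z [0.5536 0.2461]
spool [0.6135 0.0832 0.0602] rms px 0.64 top@z [0.6164 0.0876] scene@z [0.5968 0.0787]
```

```bash
cat >> h.py <<'E'
H=np.array([[.5507,.0056],[.5453,.05],[.5501,.0955],[.563,.1412],[.5862,.1806]])
yaw=-np.arctan2(.09,.296)
def arc(p,s): # s arclength from leaf3 centre; returns point, tangent
    cx,cy,y0=p; th=s/.22
    o=np.array([np.cos(y0),np.sin(y0)]); n=np.array([-o[1],o[0]])
    return np.array([cx,cy])-.22*np.cos(th)*o+.22*np.sin(th)*n, np.cos(th)*n+np.sin(th)*o
def hinge(p,k):
    c,t=arc(p,(k-3)*.046); return c-.02*t
E
python3 - <<'E'
from h import *
f=lambda p:np.concatenate([hinge(p,k)-H[k-1] for k in range(1,6)])
r=least_squares(f,[.75,.05,yaw]); p=r.x; print(p,yaw,(r.fun*1000).round(1))
r2=least_squares(lambda q:f([*q,yaw]),p[:2]); print(r2.x,(r2.fun*1000).round(1)); 
C=np.array([.5699,.1127]); p=[*r2.x,yaw]
x=np.array([np.cos(yaw),np.sin(yaw)]);y=np.array([-x[1],x[0]])
for n,q in {"disc":(.5607,-.025),"plate":(.6396,.2321),"arcC":r2.x,"row3":arc(p,0)[0]}.items():
    d=np.array(q)-C; print(n,(d@x).round(4),(d@y).round(4))
for k in range(1,6):
    c,t=arc(p,(k-3)*.046); print(k,c.round(4),"hinge",hinge(p,k).round(4),"tangent ang from +y",np.arctan2(t[0],t[1]).round(3))
E
```

```text
[ 0.76631468  0.05308209 -0.28827336] -0.2951719476637793 [ 0.1 -0.8  0.1  0.5 -0.4  1.   0.4 -0.7 -0.2  0.1]
[0.76602347 0.05165333] [-0.6 -0.8 -0.2  0.6 -0.4  1.   0.7 -0.8  0.4 -0.1]
disc 0.0313 -0.1344
plate 0.032 0.1345
arcC 0.2054 -0.0014
row3 -0.0146 -0.0014
1 [0.5477 0.0247] hinge [0.5501 0.0048] tangent ang from +y -0.123
2 [0.5468 0.0706] hinge [0.5451 0.0506] tangent ang from +y 0.086
3 [0.5555 0.1157] hinge [0.5497 0.0965] tangent ang from +y 0.295
4 [0.5734 0.1579] hinge [0.5637 0.1404] tangent ang from +y 0.504
5 [0.5997 0.1956] hinge [0.5866 0.1805] tangent ang from +y 0.713
```

```bash
python3 -m creep '[{"hand":0,"x":-0.09,"y":-0.08,"z":0,"turn":0},{"hand":0,"x":-0.09,"y":-0.08,"z":0,"turn":0},{"hand":0,"x":-0.09,"y":-0.08,"z":0,"turn":0},{"hand":0,"x":-0.09,"y":-0.08,"z":0,"turn":0},{"hand":0,"x":-0.09,"y":-0.08,"z":0,"turn":0},{"hand":0,"x":-0.09,"y":-0.08,"z":0,"turn":0},{"hand":0,"x":-0.09,"y":-0.08,"z":0,"turn":0},{"hand":0,"x":-0.09,"y":-0.08,"z":0,"turn":0},{"hand":0,"x":-0.09,"y":-0.08,"z":0,"turn":0},{"hand":0,"x":-0.09,"y":-0.08,"z":0,"turn":0}]' 10
cat >> h.py <<'E'
P=[.7660,.0519,yaw]
def aim(k=None,s=None,off=0):
    "print what is needed to bring fingertips to arclength s (from leaf 3 centre)"
    from bench import ctrl
    from scipy.spatial.transform import Rotation as Ro
    o=ctrl.get_obs(); R=Ro.from_rotvec(o["orientation"]).as_matrix(); e=o["eef_pos"]
    tip=e+R[:,2]*.019
    c=np.array([P[0],P[1]]); th0=np.array([-np.cos(P[2]),-np.sin(P[2])])
    d=tip[:2]-c; rr=np.linalg.norm(d); n=np.array([-np.sin(P[2]),np.cos(P[2])])
    cur=.22*np.arctan2(d@n,d@th0)
    print("t %.2f tip %s s %.1f radial err(out+) %.1f mm F %s open %.4f tilt %s"%(o["t"],tip.round(4),cur*1e3,(rr-.22)*1e3,o["wrist_force"].round(2),o["opening"],R[:2,2].round(4)))
    h=np.arctan2(R[0,1],R[1,1])
    if s is None: return
    q,t=arc(P,s); D=np.array([*(q-tip[:2]),0]); v=R.T@D
    print("tool shift mm",(v*1e3).round(1),"units",(v/.4).round(4),"turn units",((np.arctan2(t[0],t[1])-h)/.12).round(2), "dtip z to .037: %.4f"%((tip[2]-.037)/.4))
E
python3 -c "
from h import *; aim(s=-.114)"
```

```text
t: 1.2
eef_pos: [0.45, 0.1892, 0.2368]
orientation: [-0.485, -3.1, -0.001]
wrist_force: [0.4, 0.4, -0.3]
opening: 0.0146
t 1.20 tip [0.4499 0.1893 0.2178] s 25.3 radial err(out+) 124.6 mm F [ 0.42  0.37 -0.34] open 0.0146 tilt [-0.0041  0.0012]
tool shift mm [-153.5 -146.1   -0.6] units [-0.3837 -0.3653 -0.0016] turn units -4.45 dtip z to .037: 0.4521
```

```bash
python3 -m creep '[{"hand":0,"x":-0.077,"y":-0.073,"z":0.04,"turn":0},{"hand":0,"x":-0.077,"y":-0.073,"z":0.04,"turn":0},{"hand":0,"x":-0.077,"y":-0.073,"z":0.04,"turn":0},{"hand":0,"x":-0.077,"y":-0.073,"z":0.04,"turn":0},{"hand":0,"x":-0.06,"y":-0.05,"z":0.04,"turn":0},{"hand":0,"x":0,"y":0,"z":0,"turn":-0.9},{"hand":0,"x":0,"y":0,"z":0,"turn":-0.9},{"hand":0,"x":0,"y":0,"z":0,"turn":-0.9},{"hand":0,"x":0,"y":0,"z":0,"turn":-0.9},{"hand":0,"x":0,"y":0,"z":0,"turn":-0.8}]' 10
python3 -c "
from h import *; aim(s=-.114)"
```

```text
t: 2.2
eef_pos: [0.5528, -0.005, 0.1532]
orientation: [0.347, -3.121, 0.001]
wrist_force: [0.1, 0.2, -0.3]
opening: 0.0006
t 2.20 tip [ 0.5528 -0.005   0.1342] s -122.3 radial err(out+) 0.7 mm F [ 0.06  0.18 -0.35] open 0.0006 tilt [-0.0011 -0.0009]
tool shift mm [-0.5  8.3 -0. ] units [-0.0013  0.0208 -0.    ] turn units -0.01 dtip z to .037: 0.2430
```

```bash
python3 -m creep '[{"hand":0,"x":0,"y":0.01,"z":0.04,"turn":0},{"hand":0,"x":0,"y":0.01,"z":0.04,"turn":0},{"hand":0,"x":0,"y":0,"z":0.04,"turn":0},{"hand":0,"x":0,"y":0,"z":0.03,"turn":0},{"hand":0,"x":0,"y":0,"z":0,"turn":0},{"hand":0,"x":0,"y":0,"z":0,"turn":0}]' 10
python3 - <<'E'
from h import *; from bench import ctrl
aim(s=-.114)
f=ctrl.grab_frame("scene")["pixels"][130:250,220:380,::-1]; cv2.imwrite("pics/s1.png",cv2.resize(f,None,fx=5,fy=5,interpolation=cv2.INTER_CUBIC))
g=ctrl.grab_frame("wrist"); cv2.imwrite("pics/w1.png",g["pixels"][:,:,::-1])
g=ctrl.grab_frame("top")["pixels"][145:255,135:285,::-1]; cv2.imwrite("pics/t1.png",cv2.resize(g,None,fx=5,fy=5,interpolation=cv2.INTER_CUBIC))
aim()
E
```

```text
t: 2.8
eef_pos: [0.5513, 0.0029, 0.0915]
orientation: [0.351, -3.122, 0.001]
wrist_force: [-0.6, -0.2, -0.3]
opening: 0.0001
t 2.80 tip [0.5513 0.0029 0.0725] s -114.3 radial err(out+) 0.2 mm F [-0.58 -0.17 -0.31] open 0.0001 tilt [-0.     -0.0005]
tool shift mm [-0.2  0.3 -0. ] units [-0.0006  0.0007 -0.    ] turn units 0.01 dtip z to .037: 0.0888
t 2.95 tip [0.5517 0.003  0.0731] s -114.3 radial err(out+) -0.2 mm F [ 0.11  0.32 -0.48] open 0.0003 tilt [ 0.0011 -0.0001]
```

View pics/s1.png

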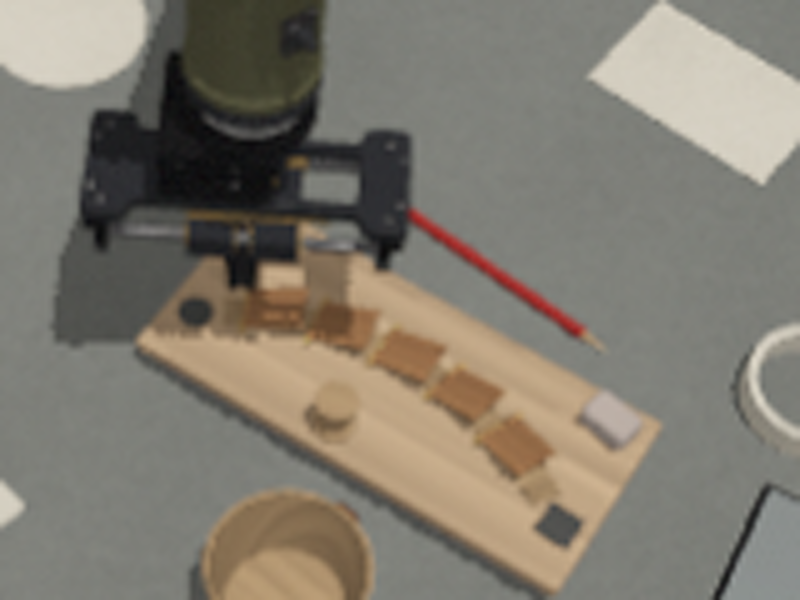

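View pics/w1.png

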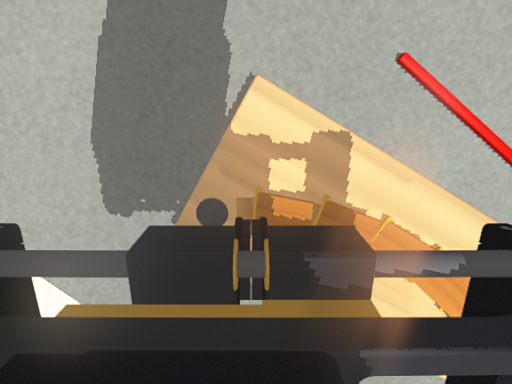

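View pics/t1.png

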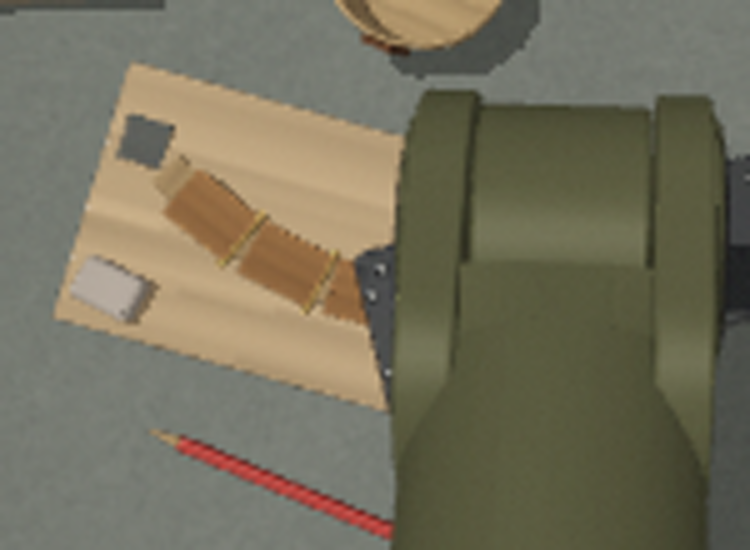

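```bash
python3 - <<'E'
from h import *; import pickle
T,S=pickle.load(open("cams.pkl","rb"))
u=proj([.5515,.003,.073],S); print(((u-[220,130]+.5)*5-.5).round(0))
E
python3 -m creep '[{"hand":0,"x":0,"y":0.012,"z":0.035,"turn":0},{"hand":0,"x":0,"y":0,"z":0.025,"turn":0},{"hand":0,"x":0,"y":0,"z":0.01,"turn":0},{"hand":0,"x":0,"y":0,"z":0,"turn":0}]'
python3 -c "
from h import *; aim(s=-.108)"
```

```text
[244. 275.]
t: 3.35
eef_pos: [0.5512, 0.0084, 0.0627]
orientation: [-0.351, 3.119, 0.0]
wrist_force: [-0.0, 0.1, 0.5]
opening: 0.0005
t 3.35 tip [0.5513 0.0084 0.0437] s -108.9 radial err(out+) -0.9 mm F [-0.04  0.05  0.45] open 0.0005 tilt [0.003  0.0005]
tool shift mm [ 0.9  0.9 -0. ] units [ 0.0023  0.0023 -0.    ] turn units 0.24 dtip z to .037: 0.0167
```

```bash
python3 -m creep '[{"hand":0,"x":0.002,"y":0,"z":0.008,"turn":0.1},{"hand":0,"x":0,"y":0,"z":0.004,"turn":0},{"hand":0,"x":0,"y":0,"z":0,"turn":0}]'
python3 -c "
from h import *; aim(s=-.108)"
```

```text
t: 3.65
eef_pos: [0.5508, 0.0085, 0.058]
orientation: [-0.33, 3.121, 0.001]
wrist_force: [-1.1, 0.3, 1.5]
opening: 0.0003
t 3.65 tip [0.5509 0.0085 0.039 ] s -108.7 radial err(out+) -0.5 mm F [-1.05  0.28  1.53] open 0.0003 tilt [0.0034 0.001 ]
tool shift mm [ 0.5  0.7 -0. ] units [ 0.0013  0.0018 -0.    ] turn units 0.13 dtip z to .037: 0.0051
```

```bash
python3 -m creep '[{"hand":0,"x":0,"y":0.002,"z":0.004,"turn":0.1},{"hand":0,"x":0,"y":0.002,"z":0.002,"turn":0}]'
python3 -c "
from h import *; aim(s=-.100)"
```

```text
t: 3.85
eef_pos: [0.5507, 0.0094, 0.0562]
orientation: [-0.309, 3.122, 0.0]
wrist_force: [-0.9, -1.8, 2.5]
opening: 0.0001
t 3.85 tip [0.5508 0.0094 0.0372] s -107.8 radial err(out+) -0.7 mm F [-0.9  -1.79  2.53] open 0.0001 tilt [0.004  0.0005]
tool shift mm [ 0.5  7.8 -0. ] units [ 0.0013  0.0195 -0.    ] turn units 0.32 dtip z to .037: 0.0005
```

```bash
python3 -m creep '[{"hand":0,"x":0.001,"y":0.012,"z":0.001,"turn":0.3},{"hand":0,"x":0,"y":0.012,"z":0.001,"turn":0.2},{"hand":0,"x":0,"y":0.012,"z":0.001,"turn":0.2}]'
python3 -c "
from h import *; aim(s=-.08)"
```

```text
t: 4.15
eef_pos: [0.5497, 0.0206, 0.0561]
orientation: [-0.168, 3.129, -0.005]
wrist_force: [0.4, -1.4, 2.2]
opening: 0.0007
t 4.15 tip [0.5499 0.0206 0.0371] s -96.6 radial err(out+) -1.6 mm F [ 0.41 -1.44  2.17] open 0.0007 tilt [ 0.0081 -0.0026]
tool shift mm [ 1.6 16.5 -0.1] units [ 0.004   0.0413 -0.0002] turn units 0.32 dtip z to .037: 0.0002
```

```bash
python3 -m creep '[{"hand":0,"x":0.003,"y":0.012,"z":0.002,"turn":0.1},{"hand":0,"x":0.001,"y":0.012,"z":0.001,"turn":0.1},{"hand":0,"x":0,"y":0.012,"z":0.001,"turn":0.1}]'
python3 -c "
from h import *; aim(s=-.07)"
```

```text
t: 4.45
eef_pos: [0.5482, 0.0336, 0.0554]
orientation: [-0.106, 3.128, -0.008]
wrist_force: [0.4, -2.4, 3.7]
opening: 0.0008
t 4.45 tip [0.5484 0.0336 0.0364] s -83.4 radial err(out+) -1.6 mm F [ 0.43 -2.36  3.65] open 0.0008 tilt [ 0.0117 -0.0045]
tool shift mm [ 1.4 13.4 -0.1] units [ 0.0035  0.0335 -0.0002] turn units 0.37 dtip z to .037: -0.0014
```

```bash
python3 -m creep '[{"hand":0,"x":0.003,"y":0.012,"z":0,"turn":0.2},{"hand":0,"x":0.001,"y":0.012,"z":0,"turn":0.2},{"hand":0,"x":0.001,"y":0.012,"z":0,"turn":0.2}]'
python3 -c "
from h import *; aim(s=-.055)"
```

```text
t: 4.75
eef_pos: [0.5462, 0.0479, 0.0558]
orientation: [0.013, 3.128, -0.009]
wrist_force: [-0.0, -3.3, 3.9]
opening: 0.0003
t 4.75 tip [0.5464 0.0478 0.0368] s -69.0 radial err(out+) -0.4 mm F [-0.04 -3.29  3.87] open 0.0003 tilt [ 0.0134 -0.0058]
tool shift mm [ 0.3 14.  -0.1] units [ 0.0008  0.0351 -0.0002] turn units 0.31 dtip z to .037: -0.0005
```

```bash
python3 -m creep '[{"hand":0,"x":0.001,"y":0.012,"z":0.001,"turn":0.1},{"hand":0,"x":0,"y":0.012,"z":0.001,"turn":0.2}]'
python3 - <<'E'
from h import *; from bench import ctrl
aim(s=-.04)
f=ctrl.grab_frame("scene")["pixels"][140:240,235:365,::-1]; cv2.imwrite("pics/s2.png",cv2.resize(f,None,fx=6,fy=6,interpolation=cv2.INTER_CUBIC))
E
```

```text
t: 4.95
eef_pos: [0.546, 0.0575, 0.0551]
orientation: [0.072, 3.127, -0.01]
wrist_force: [-0.3, -2.4, 3.6]
opening: 0.001
t 4.95 tip [0.5463 0.0574 0.0361] s -59.5 radial err(out+) -0.2 mm F [-0.28 -2.37  3.61] open 0.0010 tilt [ 0.0137 -0.0065]
tool shift mm [-0.3 19.4 -0.1] units [-0.0006  0.0486 -0.0003] turn units 0.56 dtip z to .037: -0.0022
```

View pics/s2.png

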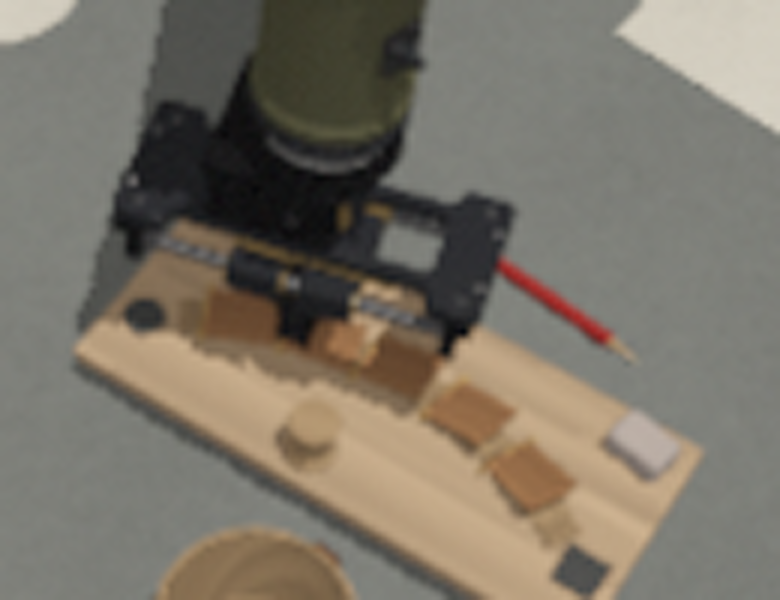

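Leaf 1, at about (240,315), lies flush along the lath. The tips are on leaf 2, at about (300,330). I'll carry on.

```bash
python3 -m creep '[{"hand":0,"x":0,"y":0.012,"z":0,"turn":0.15},{"hand":0,"x":0,"y":0.012,"z":0.001,"turn":0.15},{"hand":0,"x":0,"y":0.012,"z":0,"turn":0.15}]'
python3 -c "
from h import *; aim(s=-.03)"
```

```text
t: 5.3
eef_pos: [0.5469, 0.0732, 0.0547]
orientation: [0.163, 3.124, -0.009]
wrist_force: [0.2, -2.9, 4.8]
opening: 0.0008
t 5.30 tip [0.5472 0.0731 0.0357] s -43.7 radial err(out+) -0.2 mm F [ 0.2  -2.88  4.77] open 0.0008 tilt [ 0.0135 -0.0065]
tool shift mm [-0.1 13.7 -0.1] units [-0.0004  0.0343 -0.0002] turn units 0.45 dtip z to .037: -0.0032
```

```bash
python3 -m creep '[{"hand":0,"x":0,"y":0.012,"z":-0.0015,"turn":0.2},{"hand":0,"x":0,"y":0.012,"z":0,"turn":0.2},{"hand":0,"x":0,"y":0.012,"z":0,"turn":0.2}]'
python3 -c "
from h import *; aim(s=-.015)"
```

```text
t: 5.6
eef_pos: [0.5487, 0.089, 0.0551]
orientation: [0.283, 3.115, -0.008]
wrist_force: [-0.5, -1.9, 4.1]
opening: 0.0005
t 5.60 tip [0.5489 0.0889 0.0361] s -27.8 radial err(out+) 0.2 mm F [-0.48 -1.93  4.09] open 0.0005 tilt [ 0.0131 -0.0063]
tool shift mm [-0.4 12.8 -0. ] units [-0.001   0.032  -0.0001] turn units 0.38 dtip z to .037: -0.0022
```

```bash
python3 -m creep '[{"hand":0,"x":0,"y":0.012,"z":-0.0005,"turn":0.15},{"hand":0,"x":0,"y":0.012,"z":0,"turn":0.15},{"hand":0,"x":0,"y":0.012,"z":0,"turn":0.15}]'
python3 -c "
from h import *; aim(s=-.0)"
```

```text
t: 5.9
eef_pos: [0.5512, 0.1039, 0.055]
orientation: [0.374, 3.107, -0.009]
wrist_force: [-1.5, -2.6, 4.4]
opening: 0.0005
t 5.90 tip [0.5514 0.1038 0.036 ] s -12.7 radial err(out+) 0.8 mm F [-1.48 -2.6   4.43] open 0.0005 tilt [ 0.0117 -0.007 ]
tool shift mm [-1.2 12.7 -0. ] units [-0.0029  0.0318 -0.0001] turn units 0.46 dtip z to .037: -0.0025
```

```bash
python3 -m creep '[{"hand":0,"x":-0.001,"y":0.012,"z":-0.001,"turn":0.2},{"hand":0,"x":-0.001,"y":0.012,"z":0,"turn":0.2},{"hand":0,"x":0,"y":0.012,"z":0,"turn":0.2}]'
python3 -c "
from h import *; aim(s=.015)"
```

```text
t: 6.2
eef_pos: [0.5553, 0.1198, 0.0551]
orientation: [0.493, 3.091, -0.007]
wrist_force: [-1.3, -2.1, 3.6]
opening: 0.0002
t 6.20 tip [0.5555 0.1197 0.0361] s 3.6 radial err(out+) 1.1 mm F [-1.27 -2.06  3.61] open 0.0002 tilt [ 0.0104 -0.006 ]
tool shift mm [-1.4 11.4 -0. ] units [-0.0034  0.0285 -0.    ] turn units 0.39 dtip z to .037: -0.0023
```

```bash
python3 -m creep '[{"hand":0,"x":-0.002,"y":0.012,"z":0,"turn":0.2},{"hand":0,"x":-0.001,"y":0.012,"z":0,"turn":0.2},{"hand":0,"x":-0.001,"y":0.012,"z":0,"turn":0.15}]'
python3 -c "
from h import *; aim(s=.03)"
```

```text
t: 6.5
eef_pos: [0.5611, 0.1349, 0.0548]
orientation: [0.601, 3.074, -0.006]
wrist_force: [-2.6, -4.7, 4.7]
opening: 0.0005
t 6.50 tip [0.5613 0.1348 0.0358] s 19.7 radial err(out+) 0.9 mm F [-2.59 -4.66  4.68] open 0.0005 tilt [ 0.0086 -0.0054]
tool shift mm [-1.1 10.3 -0. ] units [-0.0027  0.0257 -0.    ] turn units 0.38 dtip z to .037: -0.0030
```

```bash
python3 -m creep '[{"hand":0,"x":-0.002,"y":0.01,"z":-0.0015,"turn":0.2},{"hand":0,"x":-0.001,"y":0.01,"z":0,"turn":0.1}]'
python3 -c "
from h import *; aim(s=.035)"
```

```text
t: 6.7
eef_pos: [0.5647, 0.1422, 0.055]
orientation: [0.662, 3.063, -0.007]
wrist_force: [-1.9, -1.9, 3.8]
opening: 0.0006
t 6.70 tip [0.5649 0.1421 0.036 ] s 27.8 radial err(out+) 0.5 mm F [-1.85 -1.94  3.82] open 0.0006 tilt [ 0.0065 -0.006 ]
tool shift mm [-0.5  7.2 -0. ] units [-0.0013  0.0179 -0.    ] turn units 0.24 dtip z to .037: -0.0026
```

```bash
python3 -m creep '[{"hand":0,"x":-0.001,"y":0.012,"z":0,"turn":0.15},{"hand":0,"x":-0.001,"y":0.012,"z":0,"turn":0.15},{"hand":0,"x":0,"y":0.012,"z":0,"turn":0.15}]'
python3 - <<'E'
from h import *; from bench import ctrl
aim(s=.055)
f=ctrl.grab_frame("scene")["pixels"][140:240,235:365,::-1]; cv2.imwrite("pics/s3.png",cv2.resize(f,None,fx=6,fy=6,interpolation=cv2.INTER_CUBIC))
E
```

```text
t: 7.0
eef_pos: [0.5722, 0.1566, 0.055]
orientation: [0.751, 3.043, -0.005]
wrist_force: [-1.5, -1.9, 4.5]
opening: 0.0003
t 7.00 tip [0.5723 0.1566 0.036 ] s 44.0 radial err(out+) 0.2 mm F [-1.45 -1.87  4.5 ] open 0.0003 tilt [ 0.0065 -0.0049]
tool shift mm [-0.6 11.  -0. ] units [-0.0014  0.0274 -0.    ] turn units 0.51 dtip z to .037: -0.0026
```

View pics/s3.png

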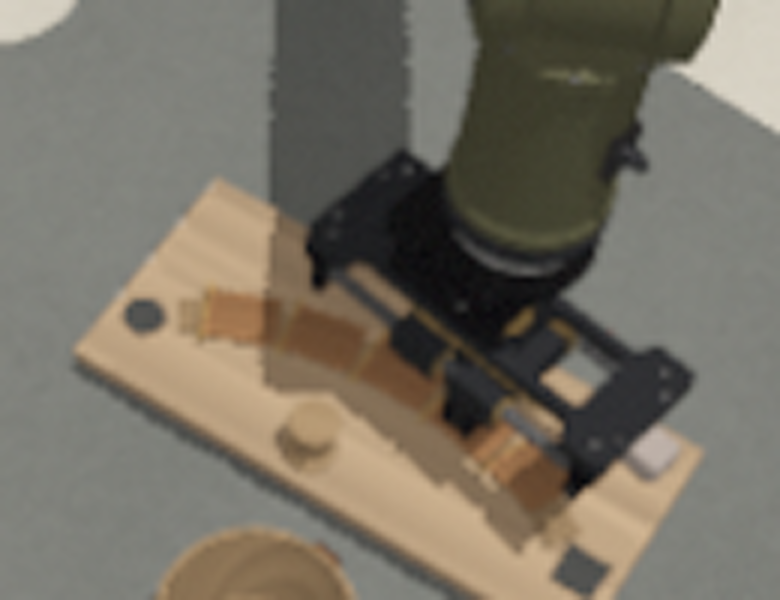

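Leaves 1 to 3, at about (240,315), (325,340) and (400,380), lie flat. The tips are on leaf 4, at about (465,410), and the wax at (655,450) is well clear. I'll continue.

```bash
python3 -m creep '[{"hand":0,"x":-0.001,"y":0.012,"z":-0.001,"turn":0.25},{"hand":0,"x":-0.001,"y":0.012,"z":0,"turn":0.2},{"hand":0,"x":0,"y":0.012,"z":0,"turn":0.15}]'
python3 -c "
from h import *; aim(s=.07)"
```

```text
t: 7.35
eef_pos: [0.5806, 0.1708, 0.0553]
orientation: [0.865, 3.012, -0.003]
wrist_force: [-1.3, -1.7, 3.0]
opening: 0.0008
t 7.35 tip [0.5807 0.1708 0.0363] s 60.5 radial err(out+) 0.2 mm F [-1.32 -1.74  3.01] open 0.0008 tilt [ 0.0069 -0.0041]
tool shift mm [-0.5  9.5  0. ] units [-0.0012  0.0237  0.    ] turn units 0.45 dtip z to .037: -0.0018
```

```bash
python3 -m creep '[{"hand":0,"x":-0.001,"y":0.012,"z":0.0005,"turn":0.2},{"hand":0,"x":0,"y":0.012,"z":0,"turn":0.2},{"hand":0,"x":0,"y":0.012,"z":0,"turn":0.15}]'
python3 -c "
from h import *; aim(s=.09)"
```

```text
t: 7.65
eef_pos: [0.5889, 0.183, 0.0548]
orientation: [0.973, 2.98, -0.005]
wrist_force: [-2.0, -2.8, 5.1]
opening: 0.0005
t 7.65 tip [0.589  0.1829 0.0358] s 75.3 radial err(out+) 0.2 mm F [-1.98 -2.82  5.15] open 0.0005 tilt [ 0.0054 -0.005 ]
tool shift mm [-0.8 14.7 -0. ] units [-0.002   0.0368 -0.    ] turn units 0.61 dtip z to .037: -0.0030
```

```bash
python3 -m creep '[{"hand":0,"x":-0.001,"y":0.012,"z":-0.0015,"turn":0.2},{"hand":0,"x":0,"y":0.012,"z":0,"turn":0.2},{"hand":0,"x":0,"y":0.012,"z":0,"turn":0.15}]'
python3 -c "
from h import *; aim(s=.105)"
```

```text
t: 7.95
eef_pos: [0.5989, 0.196, 0.0554]
orientation: [1.079, 2.943, -0.003]
wrist_force: [-0.6, -2.0, 4.3]
opening: 0.0006
t 7.95 tip [0.599  0.1959 0.0364] s 91.6 radial err(out+) 0.5 mm F [-0.63 -2.03  4.28] open 0.0006 tilt [ 0.0057 -0.004 ]
tool shift mm [-1.1 13.3  0. ] units [-0.0026  0.0334  0.    ] turn units 0.58 dtip z to .037: -0.0015
```

```bash
python3 -m creep '[{"hand":0,"x":-0.002,"y":0.012,"z":0,"turn":0.2},{"hand":0,"x":-0.001,"y":0.012,"z":0,"turn":0.2},{"hand":0,"x":0,"y":0.012,"z":0,"turn":0.2}]'
python3 -c "
from h import *; aim(s=.113)"
```

```text
t: 8.25
eef_pos: [0.6102, 0.2075, 0.0554]
orientation: [1.192, 2.899, -0.002]
wrist_force: [-2.1, -1.4, 3.9]
opening: 0.0006
t 8.25 tip [0.6103 0.2074 0.0364] s 107.7 radial err(out+) 0.0 mm F [-2.12 -1.38  3.93] open 0.0006 tilt [ 0.0056 -0.0036]
tool shift mm [-0.1  5.3  0. ] units [-0.0003  0.0133  0.    ] turn units 0.24 dtip z to .037: -0.0016
```

```bash
python3 -m creep '[{"hand":0,"x":0,"y":0.01,"z":0,"turn":0.15},{"hand":0,"x":0,"y":0,"z":0,"turn":0}]'
python3 - <<'E'
from h import *; from bench import ctrl
aim(s=.113)
f=ctrl.grab_frame("scene")["pixels"][140:240,235:365,::-1]; cv2.imwrite("pics/s4.png",cv2.resize(f,None,fx=6,fy=6,interpolation=cv2.INTER_CUBIC))
E
```

```text
t: 8.45
eef_pos: [0.6139, 0.2115, 0.0554]
orientation: [1.221, 2.887, -0.001]
wrist_force: [-0.7, -0.5, 3.9]
opening: 0.0006
t 8.45 tip [0.614  0.2114 0.0364] s 113.2 radial err(out+) 0.3 mm F [-0.7  -0.47  3.94] open 0.0006 tilt [ 0.0065 -0.0032]
tool shift mm [-0.3 -0.2  0. ] units [-0.0008 -0.0005  0.    ] turn units 0.07 dtip z to .037: -0.0016
```

View pics/s4.png

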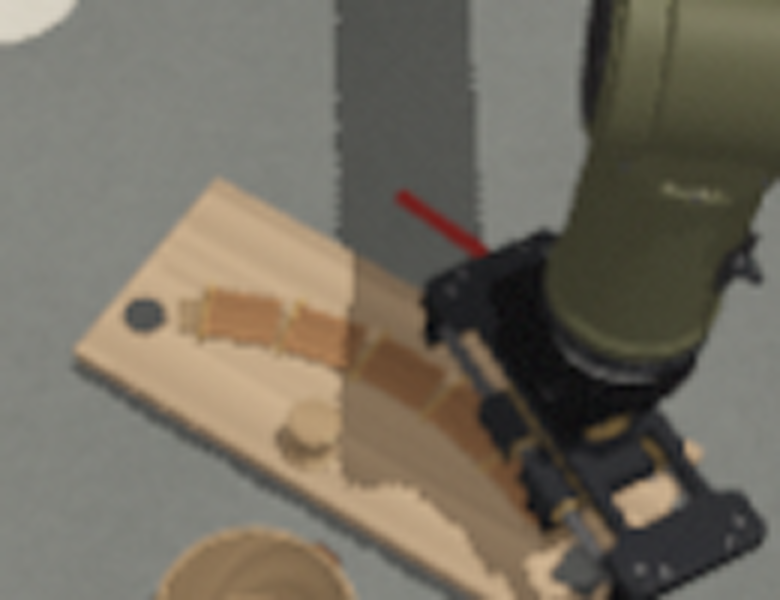

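Leaves 1 to 4 are flat, and the tips are on the free end of leaf 5, at about (535,520), pressing with about 4 N. I'll lift straight up and back off.

```bash
python3 -m creep '[{"hand":0,"x":0,"y":0,"z":-0.01,"turn":0},{"hand":0,"x":0,"y":0,"z":-0.03,"turn":0},{"hand":0,"x":0,"y":0,"z":-0.08,"turn":0},{"hand":0,"x":0,"y":0,"z":-0.1,"turn":0},{"hand":0,"x":0,"y":0,"z":-0.1,"turn":0},{"hand":0,"x":0,"y":0,"z":-0.1,"turn":0},{"hand":0,"x":0.05,"y":0.09,"z":0,"turn":0},{"hand":0,"x":0.05,"y":0.09,"z":0,"turn":0},{"hand":0,"x":0.05,"y":0.09,"z":0,"turn":0},{"hand":0,"x":0.05,"y":0.09,"z":0,"turn":0},{"hand":0,"x":0.05,"y":0.09,"z":0,"turn":0},{"hand":0,"x":0,"y":0,"z":0,"turn":0}]'
python3 - <<'E'
from h import *; from bench import ctrl
aim()
f=ctrl.grab_frame("scene")["pixels"][:,:,::-1]; cv2.imwrite("pics/s5f.png",f); cv2.imwrite("pics/s5.png",cv2.resize(f[160:255,235:365],None,fx=6,fy=6,interpolation=cv2.INTER_CUBIC))
g=ctrl.grab_frame("top")["pixels"][:,:,::-1]; cv2.imwrite("pics/t5.png",g);cv2.imwrite("pics/t5c.png",cv2.resize(g[145:255,135:285],None,fx=5,fy=5,interpolation=cv2.INTER_CUBIC))
E
```

```text
t: 9.7
eef_pos: [0.6732, 0.4142, 0.238]
orientation: [1.228, 2.884, 0.014]
wrist_force: [-0.5, 1.0, 0.1]
opening: -0.0
t 9.70 tip [0.6734 0.4143 0.219 ] s 225.6 radial err(out+) 154.0 mm F [-0.5   1.04  0.07] open -0.0000 tilt [0.0099 0.0052]
```

View pics/s5.png

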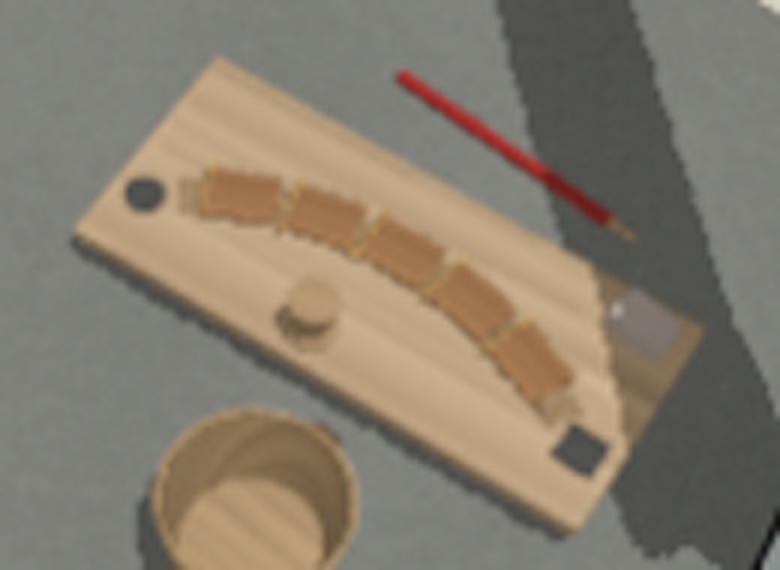

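View pics/t5.png

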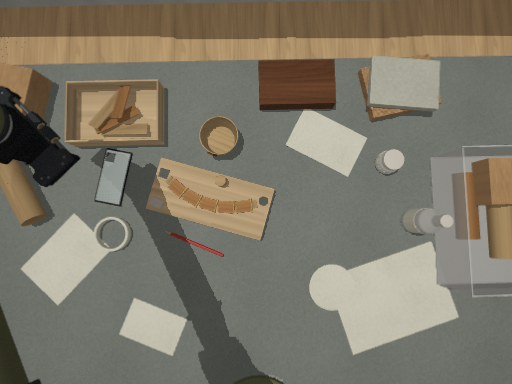

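View pics/t5c.png

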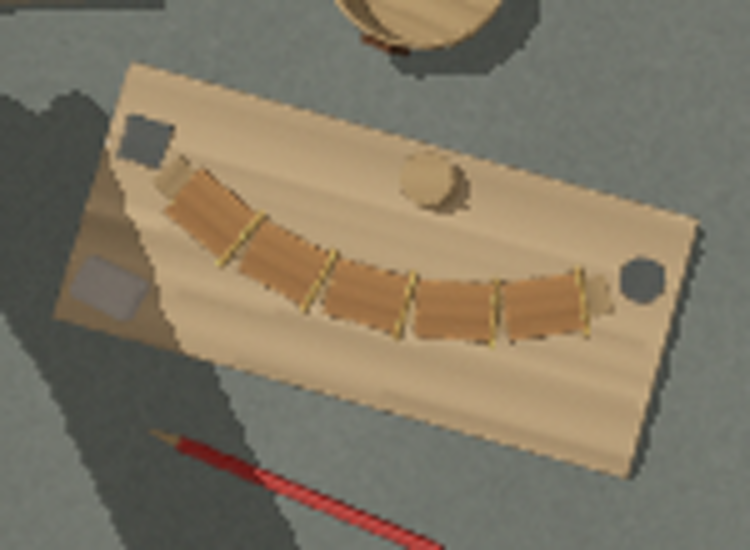

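Both pictures show all five leaves flush with the lath. Spool, wax, pencil, basket, disc and plate are at the same pixels as before.

```bash
python3 -m creep '[{"hand":0,"x":0,"y":0,"z":0,"turn":0},{"hand":0,"x":0,"y":0,"z":0,"turn":0},{"hand":0,"x":0,"y":0,"z":0,"turn":0}]'
python3 -c "
from bench import ctrl
o=ctrl.get_obs(); print(o['t'],o['wrist_force'],abs(o['joint_velocities']).max()); print(ctrl.hand_in())"
```

```text
t: 10.1
eef_pos: [0.6757, 0.402, 0.2422]
orientation: [1.243, 2.872, 0.009]
wrist_force: [0.2, 0.7, -0.4]
opening: 0.0005
10.1 [ 0.16832507  0.69978352 -0.38731917] 0.017985593664302968
the job is handed in; nothing more can be done
None
```

I pressed the five leaves flat in one stroke with the closed fingertips, from the disc end to past the free end of leaf 5. I then lifted straight up, moved clear of the jig and handed in at 10.1 s.

- **Contact:** The fingertips came down just past the first hinge. I read no loss of contact between there and the end of the stroke.
- **Force:** The vertical wrist force read 2 to 5 N at every check. The sensor is off by about 0.4 N, so the real force was slightly higher. The fingertips ended about 1 mm below the flat leaf height, so the board sank only slightly. The largest sideways force was a brief 5.3 N at the hinge of leaf 4; I eased off there and it dropped.
- **Last pictures:** The scene and top views show all five leaves flush on the lath. The spool, wax, pencil, basket and the other items are where they were.
- **Position check:** The board corners triangulated 2 to 7 mm lower than the stated 30 mm. The disc, plate and contact force agreed with the stated heights, so I went by those.
- **At hand-in:** The arm was nearly still. The wrist force was within 0.7 N of zero, about the sensor's noise, which fits the robot touching nothing.

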